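Load a bar in the tilted drilling fixture and clamp it

ROBOT

A 6-joint arm with a two-finger parallel gripper is mounted at the origin on a cart in front of the work surface, level with it; the furniture and walls round the work are solid. World frame = base frame: x ahead of the robot, y to its left, z up, the work surface at z = 0. Lengths are in m, angles in rad, forces in N, time in s.
With the tool pointing down it reaches from about 0.35 to 0.925 m from the base axis. Payload 6.4 kg.
Tool frame: the origin (TCP) lies between the finger pads; the fingertips stand r.tip_extent ahead of it and the grasp point (between the pads) is the TCP (r.tip_extent is the distance from the TCP to the fingertips, in m); z points along the fingers, y is the line along which they close (so a half turn about z gives the same grasp; the last joint's range is limited). The gripper opens to 94 mm and grips with 3 to 60 N. Pads are 16 mm wide; open, the fingers measure 119 mm over their backs; the gripper's body (75 mm by 177 mm) begins 78 mm behind the grasp point.
Start: joints at [0.977, 0.245, 1.558, -0, 1.339, -0.174], TCP at [0.265, 0.594, 0.224] pointing down, gripper open.
Joint ranges: [-3.13, 3.13], [-1.02, 2.26], [0.13, 2.54], [-0.95, 4.09], [0.21, 2.88], [-2.74, 2.74]. Speed limits (rad/s): [2.57, 2.57, 3.14, 3.14, 3.14, 3.14].

INTERFACE

Orientations are given as a unit quaternion [x, y, z, w].
In Python, from plant import r, readout, imaging, workorder, nets gives the robot as it stands. Calls block until the motion is done:
- r.move_to(position, orientation): joint-space move of the TCP to a pose.
- r.move_linear(position, rot=None, feed=0.15, max_force=None): straight line of the TCP; rot=None keeps the orientation; feed is the mean speed in m/s. With max_force (N) it stops when the force on the tool has changed by that much, and returns True; else False.
- r.goto_joints(angles): joint-space move.
- r.grip(opening, squeeze=None): finger opening in m; squeeze is the grip in N (None keeps the last); returns when the fingers have stopped.
- r.dwell(seconds).
- r.inverse_kinematics(position, orientation): joint angles nearest the present ones, or None.
- readout.observe(): the state.
- imaging.snapshot(name): name is "scene" or "top" or "wrist"; returns a dict with "image" (384x512x3 uint8, blue, green, red), "fx", "fy", "cx", "cy" (pixels), "xyz" and "orientation" of the camera in the world. Camera axes: x right, y down, z forward; pixel columns grow to the right and rows downward; lengths in m; the calibration is good to about 2 mm. A picture is of the moment at which its call begins. There is no depth.
A pose or a line that the arm cannot do raises r.Unreachable and nothing moves.
- workorder.hand_in(): hands the job in; it is judged then, once.
Trained networks look in a picture, given as the dict that the camera call returned (one of the last four; its "shot" number tells which), for a name from the list of things; names that differ only in an ending like _2 or _b are one class to them, and where a whole thing is asked for, a point or a joint stands for the part that bears it (a point fixed in the world has none). Each returns a list of dicts, best first, with "score" (0 to 1); they miss things now and then, are a little off and sometimes report something else, mostly with a low value. They report only what shows in the picture. A call takes as long as a camera call.
- nets.search_frame(picture, target): "xy" ([column, row] in pixels, amid what is visible of it).
- nets.spot_point(picture, target): "xy" ([column, row] in pixels: a listed point, or the origin of a listed thing).
The state is a dict: "clock": time; "qpos": joint angles; "joint_vel": joint speeds; "effort": joint torques, N m; "tool_pos": TCP position; "orientation": TCP orientation; "wrist_force": force on the tool from outside, world axes, zero at the start; "ft_torque": the same for the moment, N m; "finger_gap": finger opening in m; "grip_force": force on a finger pad.
Only numpy, scipy, OpenCV 4.12 (cv2) and the standard library are available. Lean on these libraries where they do the work, as an engineer would, in place of code of your own. Each camera call takes 0.05 s, during which the arm holds its last target. There are 200 camera calls.

TASK

Load the loose square aluminium bar that lies to the left of the tilted drilling fixture into it for an angled hole: lay it flat on the sloping table with its lower end home on the end stop, set down gently rather than dropped or left to slide, and let go. Then swing the cam lever round until the cam bites and holds the bar firmly against both buttons of the side rail, without forcing it, and let go of the lever. The bar must still be home on the stop, and the other tools stay where they are.

Things in the scene. Friction and masses are not known exactly. Their poses are not given: they have to be found in the camera images.
- bar_mid (a point): centre of the square bar: plain bright aluminium, 25 x 25 mm section, 160 mm long, about 0.27 kg, at first lying flat on the bench to the left of the fixture. The point's y axis runs along the length; all four long sides and both ends are alike
- seat (a point): middle of the foot of the end stop, on the table's sloping face. x axis: up the slope, away from the robot, rising 24 to 34 degrees; y: across, towards the side rail; z: square out of the face. The face runs 188 mm up from the stop and 56 mm to each side. The stop is a dark steel block, contact face x = 0, 66 mm wide, 16 mm high. The bar seated: length along x, centre at x = 80, z = 12.5 mm
- cam_pivot (a point): pivot of the eccentric clamp, in the sloping face, at x = 50, y = -32 mm of the seat frame. On it turns a steel disc of 16 mm radius, 3 to 19 mm above the face, its centre 8 mm off the pivot; the flat dark lever above it lies 21 to 28 mm above the face. The point turns with the lever, z square out of the face
- grip_mid (a point): middle of the black revolving grip at the end of the cam lever: an upright round handle square to the face, 17 mm in diameter, 40 mm long, turning freely on its spindle, 75 mm from the pivot; its middle is 49 mm above the working face, its lower end 29 mm
- cam_lever (a joint): cam lever's angle, rad, 0 to 2.5. At 0 it is open, pointing down the slope, 5 deg right of it; growing: anticlockwise from above, to the right (-y of seat), then up the slope. Starts at 0 to 0.35, leaving the bar 4 mm play or more. Bites between 1.0 and 2.1, to be felt. Friction, about 2 N at the grip, holds it where left; once it bites the force soon rises; 8 to 12 N more at the grip clamps well
- marking_pen: black marker pen, 134 x 15 x 15 mm, lying on the bench; to be left alone
- pipe_wedge: pine wedge, 45 x 120 x 35 mm, on the bench; to be left alone
- combi_pliers: pliers with red grips, 181 x 62 x 16 mm, on the bench; to be left alone
- drill_fixture: base of the fixture, bolted to the bench: grey plate 200 x 112 x 12 mm with bolted ears to 85 mm each side of the middle; origin on the bench below the hinge, x axis up the slope seen from above. Two slotted steel quadrants stand 62 to 67 mm to each side, 130 to 160 mm from the hinge, and rise at most 20 mm above the sloping face
- side_rail: dark steel rail on the +y half of the table, axes as the seat. Two round button faces towards the bar, at x = 25 and 135 mm, y = 12.5 mm of this frame (its origin lies in the face, at the foot of the stop), on lugs 17 mm high, 16 mm long. Between them the rail stands back 6 mm, 6 mm high (screw heads 10 mm). It is locked up to 3 mm either way off the seat's middle line, wherever the last job left it
- stock_bar: the square bar itself; origin in the middle of one long side

How it is judged:
On the way:
1. the bar lies flat on the sloping table, its lower end on the end stop, let go and at rest, the cam still open (x of bar_mid in the frame of seat between 0.0765 and 0.084 m and z of bar_mid in the frame of seat between 0.01 and 0.0148 m and angle between the y axis of bar_mid and the x axis of seat, either way round below 0.08 rad and contact force between the fingers and stock_bar below 0.1 N and linear speed of stock_bar below 0.02 m/s and value of joint cam_lever below 0.8 rad), for 0.2 s.
At the end, for the whole second after the job is handed in: The bar is at rest flat on the sloping table (height within 2.5 mm), its lower end within 2.5 mm of the end stop, parallel to the table within 1.3 degrees, and the swung cam lever (beyond 0.8 rad) presses it against the side rail with more than 8 N (x of bar_mid in the frame of seat between 0.0765 and 0.0825 m and z of bar_mid in the frame of seat between 0.01 and 0.0148 m and angle between the y axis of bar_mid and the x axis of seat, either way round below 0.022 rad and contact force between stock_bar and side_rail above 8 N and value of joint cam_lever above 0.8 rad and linear speed of stock_bar below 0.01 m/s); the robot touches nothing.
It fails at once if the bar is let drop or slide freely (faster than 0.35 m/s with no finger on it) (linear speed of stock_bar above 0.35 m/s and contact force between the fingers and stock_bar below 0.05 N).
It fails at once if the pen, the wedge or the pliers are moved by more than 30 mm (distance of any of marking_pen, pipe_wedge, combi_pliers from where it was at the start of the episode above 0.03 m).
It fails at once if the bar is crushed against the rail with more than 250 N by forcing the lever (contact force between stock_bar and side_rail above 250 N).
It also fails if it takes over 67 s, if anything falls off the work surface, if the arm or the gripper's body presses on something with over 40 N, if the wrist force passes 120 N, or if a joint passes its speed limit or range.

## Working session

There is one attempt and no reset: what is moved stays moved. The work goes in short steps, each a Python script; the robot and the scene stay as the last script left them, time stands still between calls to the robot, and variables do not carry over. Pictures are saved under pics/ and viewed, at most 13 in all, crops included, and the job is handed in when it is done.

```bash
ls; mkdir -p pics
cat > h.py <<'E'
import numpy as np, cv2
from scipy.spatial.transform import Rotation as R
from plant import r, readout, imaging, workorder, nets
def ray(p,xy):
    d=np.array([(xy[0]-p["cx"])/p["fx"],(xy[1]-p["cy"])/p["fy"],1.])
    return np.array(p["xyz"]),R.from_quat(p["orientation"]).apply(d/np.linalg.norm(d))
def onz(p,xy,z):
    o,d=ray(p,xy); return o+d*(z-o[2])/d[2]
def proj(p,X):
    c=R.from_quat(p["orientation"]).inv().apply(np.asarray(X)-np.array(p["xyz"]))
    return np.array([p["fx"]*c[...,0]/c[...,2]+p["cx"],p["fy"]*c[...,1]/c[...,2]+p["cy"]]).T
def tri(rays):
    A=sum(np.eye(3)-np.outer(d,d) for o,d in rays); b=sum((np.eye(3)-np.outer(d,d))@o for o,d in rays)
    X=np.linalg.solve(A,b); return X,[np.linalg.norm((np.eye(3)-np.outer(d,d))@(X-o)) for o,d in rays]
E
python3 - <<'E'
from h import *
s=readout.observe(); print(s["clock"],s["tool_pos"],s["orientation"],r.tip_extent)
P={}
for n in("scene","top","wrist"):
    p=P[n]=imaging.snapshot(n); cv2.imwrite(f"pics/{n}0.png",p["image"]); print(n,p["fx"],p["cx"],p["cy"],np.round(p["xyz"],3),np.round(R.from_quat(p["orientation"]).as_matrix()[:,2],2))
for t in("bar_mid","seat","cam_pivot","grip_mid","drill_fixture","side_rail","stock_bar"):
    rays=[]
    for n in("scene","top","wrist"):
        q=nets.spot_point(P[n],t)[:2]; print(t,n,[(np.round(a["xy"],1).tolist(),round(a["score"],2)) for a in q])
        if q and q[0]["score"]>.4: rays.append(ray(P[n],q[0]["xy"]))
    if len(rays)>1: X,e=tri(rays); print("   ",X.round(4),np.round(e,4))
E
python3 -c "
import cv2,numpy as np
cv2.imwrite('pics/a.png',np.vstack([cv2.imread('pics/scene0.png')]))"
```

```text
pics
0.0 [0.26460294 0.59311111 0.22337735] [ 2.08351155e-01  9.78053648e-01 -8.58824934e-04 -3.46515416e-04] 0.019
scene 365.26444858228797 262.2108866019113 196.4400702852285 [ 0.154 -0.235  0.736] [ 0.4   0.56 -0.73]
top 347.39699542333153 264.4556918568504 191.6116411162658 [0.355 0.237 0.949] [ 0.18  0.01 -0.98]
wrist 272.4500610455015 252.47688182446558 189.41803323859307 [0.191 0.627 0.383] [ 0.25 -0.11 -0.96]
bar_mid scene [([242.8, 219.9], 0.91)]
bar_mid top [([252.6, 210.9], 0.92)]
bar_mid wrist [([136.0, 352.4], 0.85)]
    [0.473  0.2826 0.0101] [0.0052 0.0052 0.0007]
seat scene [([339.8, 310.5], 0.87), ([303.8, 190.2], 0.33)]
seat top [([377.9, 203.2], 0.73)]
seat wrist []
    [ 0.4866 -0.0499  0.0407] [0.0003 0.0003]
cam_pivot scene [([371.0, 304.0], 0.75)]
cam_pivot top [([391.8, 183.7], 0.73)]
cam_pivot wrist []
    [ 0.5333 -0.0818  0.0676] [0.0012 0.0012]
grip_mid scene [([335.4, 328.0], 0.68), ([241.3, 225.1], 0.55)]
grip_mid top [([395.4, 218.0], 0.61)]
grip_mid wrist []
    [ 0.442  -0.0798  0.0721] [0.0012 0.0012]
drill_fixture scene [([338.6, 319.1], 0.78)]
drill_fixture top [([372.8, 202.5], 0.94), ([394.0, 183.9], 0.59)]
drill_fixture wrist []
    [ 0.4949 -0.0505 -0.0071] [0.0007 0.0007]
side_rail scene []
side_rail top [([378.0, 203.5], 0.73)]
side_rail wrist []
stock_bar scene [([240.4, 223.0], 0.9)]
stock_bar top [([252.3, 214.7], 0.95)]
stock_bar wrist [([137.1, 348.8], 0.63)]
    [0.4661 0.2836 0.0046] [0.0062 0.0024 0.0042]
```

View pics/top0.png

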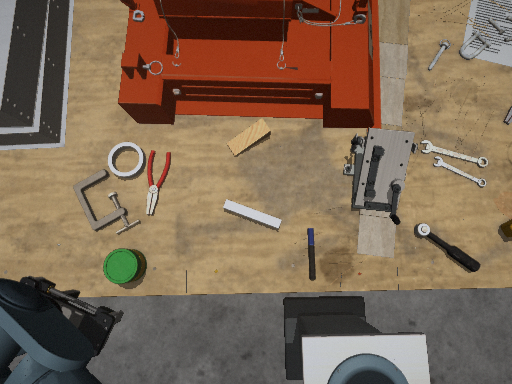

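View pics/scene0.png

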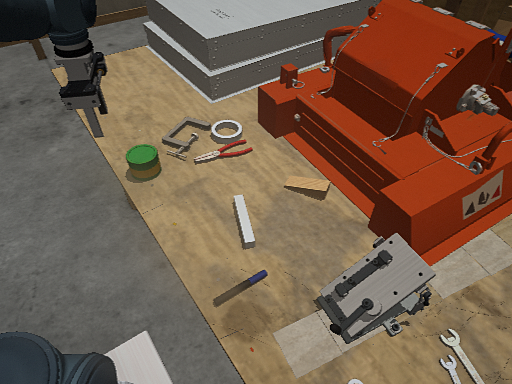

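Run:
```python
from h import *
import pickle
q=R.from_matrix(np.array([[-1,0,0],[0,1,0],[0,0,-1.]]).T).as_quat()
S=[]
for k,pos in enumerate([(.43,.22,.24),(.47,.06,.25),(.49,-.12,.25)]):
    r.move_to(pos,q); p=imaging.snapshot("wrist"); S.append(p); cv2.imwrite(f"pics/w{k}.png",p["image"])
    for t in("bar_mid","stock_bar","seat","cam_pivot","grip_mid","drill_fixture","side_rail"):
        print(k,t,[(np.round(a["xy"],1).tolist(),round(a["score"],2)) for a in nets.spot_point(p,t)[:2]])
pickle.dump(S,open("S.pkl","wb")); print(readout.observe()["clock"],readout.observe()["wrist_force"])
cv2.imwrite("pics/w2b.png",cv2.resize(S[2]["image"],(800,600),interpolation=cv2.INTER_CUBIC))
cv2.imwrite("pics/w1b.png",cv2.resize(S[1]["image"],(800,600),interpolation=cv2.INTER_CUBIC))
```

```text
0 bar_mid [([291.0, 192.0], 0.73)]
0 stock_bar [([290.4, 198.1], 0.87)]
0 seat [([61.4, 213.8], 0.6)]
0 cam_pivot [([27.4, 247.7], 0.93)]
0 grip_mid [([10.1, 183.1], 0.7)]
0 drill_fixture [([79.1, 208.1], 0.84)]
0 side_rail [([57.3, 214.1], 0.97)]
1 bar_mid [([401.7, 164.6], 0.81)]
1 stock_bar [([397.7, 167.9], 0.73)]
1 seat [([174.4, 185.7], 0.55)]
1 cam_pivot [([143.5, 223.2], 0.56)]
1 grip_mid [([140.1, 149.7], 0.68), ([172.6, 184.6], 0.66)]
1 drill_fixture [([182.1, 187.0], 0.98)]
1 side_rail [([171.3, 183.9], 0.61)]
2 bar_mid [([277.0, 206.5], 0.26)]
2 stock_bar []
2 seat [([304.6, 171.9], 0.6)]
2 cam_pivot [([277.7, 207.8], 0.6)]
2 grip_mid [([286.6, 134.5], 0.63)]
2 drill_fixture [([298.5, 171.3], 0.97)]
2 side_rail []
5.3583 [0.75355696 0.11153253 1.25158798]
```

View pics/w2b.png

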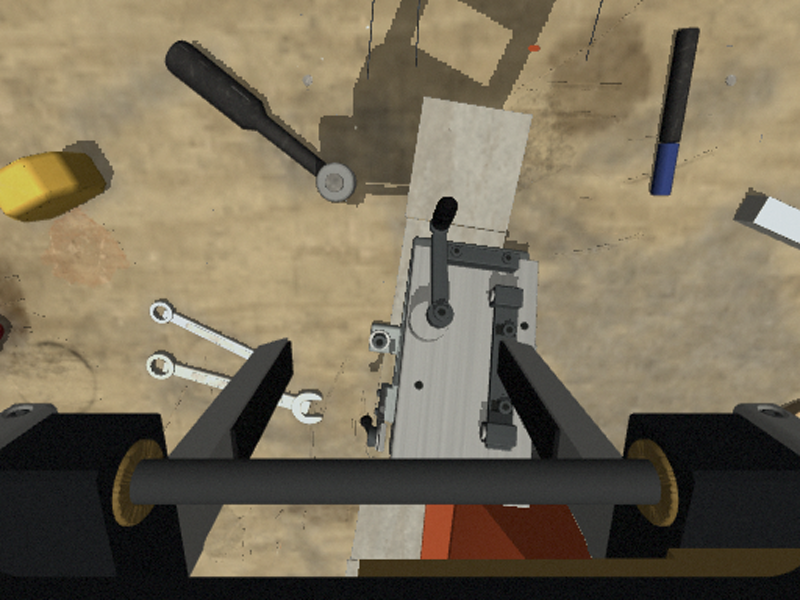

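View pics/w1b.png

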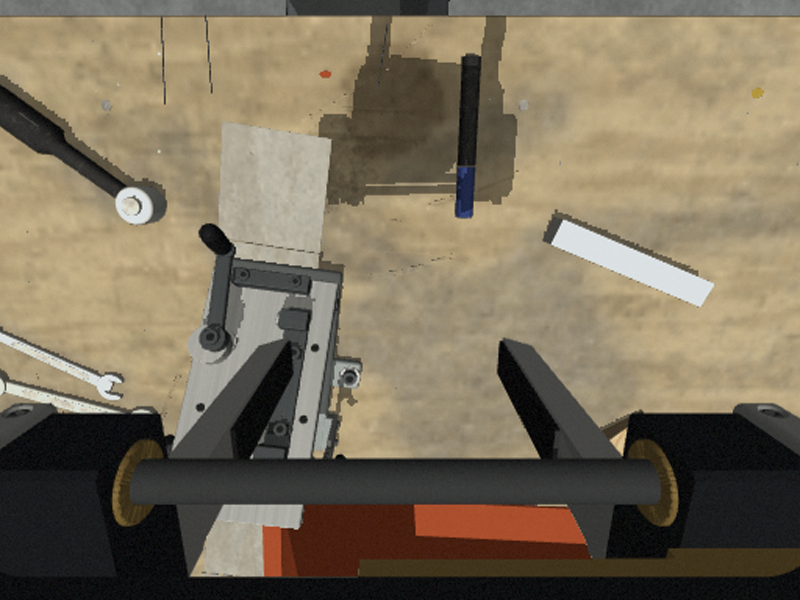

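Run:
```python
import cv2,numpy as np
a=cv2.imread("pics/w2.png")[110:300,220:350]; b=cv2.imread("pics/w1.png")[130:320,110:240]
cv2.imwrite("pics/crop1.png",cv2.convertScaleAbs(cv2.resize(np.hstack([a,b]),None,fx=3,fy=3,interpolation=cv2.INTER_CUBIC),alpha=1.5))
```

```text
(no output)
```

View pics/crop1.png

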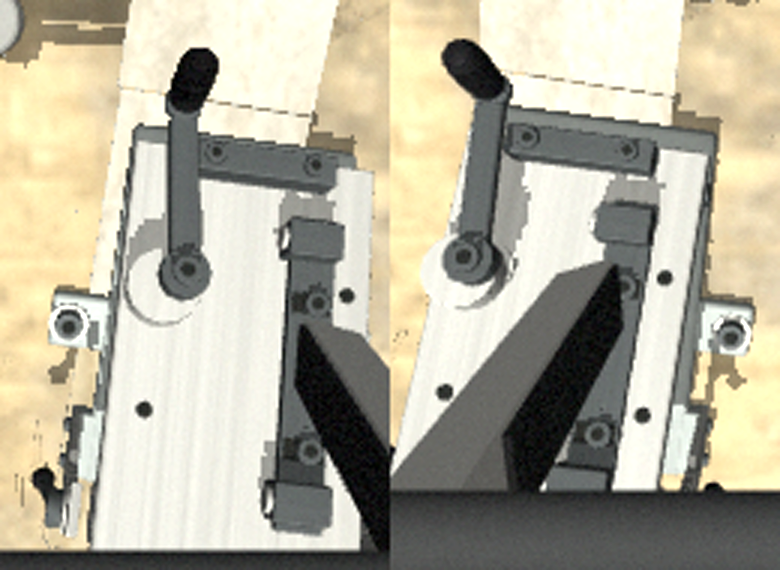

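```bash
cat > fit.py <<'E'
from h import *
import pickle
from scipy.optimize import least_squares
S=pickle.load(open("S.pkl","rb"))
L=lambda x,y:(2,((x+.5)/3-.5+220,(y+.5)/3-.5+110)); Q=lambda x,y:(1,((x-390+.5)/3-.5+110,(y+.5)/3-.5+130))
def pts(v):
    d,th,h=v[5:8]; a=np.pi+np.radians(5)+th; g=lambda z:(.05+.075*np.cos(a),-.032+.075*np.sin(a),z)
    e=v[8:14]
    return [(L(334,190),(0,.033,0)),(Q(655,175),(0,.033,0)),(Q(512,156),(0,-.033,0)),
     (L(187,270),(.05,-.032,h)),(Q(463,257),(.05,-.032,h)),
     (L(286,240),(.025,.0125+d,.009)),(L(267,502),(.135,.0125+d,.009)),(Q(598,222),(.025,.0125+d,.009)),
     (L(197,60),g(.069)),(L(187,98),g(.029)),(Q(461,52),g(.069)),(Q(491,88),g(.029)),
     (L(372,172),(e[0],.056,0)),(L(361,500),(e[1],.056,0)),(L(134,140),(e[2],-.056,0)),(L(95,500),(e[3],-.056,0)),(Q(713,152),(e[4],.056,0)),(Q(660,460),(e[5],.056,0))]
def rot(v): return R.from_euler("ZY",[v[3],-v[4]])
def res(v):
    out=[]
    for (k,px),X in pts(v): out+=list(proj(S[k],rot(v).apply(X)+v[:3])-px)
    return np.array(out+[(v[5])/.003,(v[7]-.033)/.004*1])
v0=[.487,-.05,.041,-.15,.5,0,.1,.033,0,.15,0,.15,0,.15]
s=least_squares(res,v0,loss="soft_l1")
v=s.x; pickle.dump(v,open("v.pkl","wb"))
if __name__=="__main__":
    print("seat",v[:3].round(4),"yaw,slope deg",np.degrees(v[3:5]).round(2),"d",v[5].round(4),"th",v[6].round(3),"h",v[7].round(4),v[8:].round(3)); print(res(v)[:-2].reshape(-1,2).round(1).tolist())
    J=s.jac; C=np.sqrt(np.diag(np.linalg.inv(J.T@J))); print("sd",C[:8].round(4))
    for k in(0,1):
        p=S[k]; im=p["image"]; m=(im.min(2)>175).astype(np.uint8); m[230:]=0
        n,l,st,c=cv2.connectedComponentsWithStats(cv2.morphologyEx(m,cv2.MORPH_OPEN,np.ones((3,3))))
        j=[i for i in range(1,n) if np.hypot(*(c[i]-[(291,192),(402,165)][k]))<20]
        for i in j:
            cn=cv2.findContours((l==i).astype(np.uint8),cv2.RETR_EXTERNAL,cv2.CHAIN_APPROX_NONE)[0][0]
            W=np.array([onz(p,q[0],.025)[:2] for q in cn]); (cc,wh,an)=cv2.minAreaRect((W*1000).astype(np.float32)); print(k,st[i],"bar",np.round(cc,1),np.round(wh,1),an)
        for t,xy in(("bar_mid",(291,192)),):print(onz(p,[(291,192),(401.7,164.6)][k],.0125).round(4))
E
python3 fit.py
```

```text
seat [ 0.4885 -0.0471  0.0441] yaw,slope deg [-7.69 28.98] d 0.001 th -0.003 h 0.0343 [-0.014  0.132 -0.014  0.144 -0.016  0.123]
[[-3.2, 1.8], [-0.2, 0.8], [-0.1, 1.0], [0.1, -0.1], [0.4, -0.1], [-0.4, -0.6], [0.1, -1.3], [0.4, -0.2], [2.6, -0.4], [-0.1, 0.6], [-1.2, -0.0], [-0.0, -0.6], [0.9, 0.0], [-0.0, -0.0], [0.5, 0.1], [-0.1, -0.0], [-1.4, -0.1], [0.4, 0.1]]
sd [0.0009 0.0006 0.0015 0.0075 0.0182 0.0009 0.0154 0.0026]
0 [ 241  171  106   50 1726] bar [468.7 281.8] [159.   24.4] 68.03681945800781
[0.4642 0.2789 0.0125]
1 [ 354  141  103   55 1847] bar [468.6 281.7] [158.8  24.5] 68.0475845336914
[0.4647 0.2824 0.0125]
```

```bash
cat >> h.py <<'E'
import pickle
try:
    v=pickle.load(open("v.pkl","rb")); RS=R.from_euler("ZY",[v[3],-v[4]]); O=v[:3]
except Exception: pass
W=lambda x,y,z: O+RS.apply([x,y,z])
inS=lambda X: RS.inv().apply(np.asarray(X)-O)
QS=(RS*R.from_matrix(np.array([[-1,0,0],[0,1,0],[0,0,-1.]]))).as_quat()
def st(tag=""):
    s=readout.observe(); print(tag,round(s["clock"],2),"S",(inS(s["tool_pos"])*1000).round(1),"F_S",RS.inv().apply(s["wrist_force"]).round(2),"gap",round(s["finger_gap"],4),"gf",np.round(s["grip_force"],1)); return s
E
python3 - <<'E'
from h import *
u=np.array([np.cos(np.radians(68.04)),np.sin(np.radians(68.04)),0]); z=np.array([0,0,-1.]); x=-u
q=R.from_matrix(np.array([x,np.cross(z,x),z]).T).as_quat()
g=np.array([.4687,.2817,.028])+.008*u
for n,(a,b) in dict(g=(g,q),pre=(W(.098,-.001,.1),QS),pl=(W(.088,-.001,.028),QS)).items(): print(n,r.inverse_kinematics(a,b))
r.grip(.06); r.move_to(g+[0,0,.12],q)
p=imaging.snapshot("wrist"); cv2.imwrite("pics/g.png",p["image"])
print("hit",r.move_linear(g,feed=.1,max_force=8)); r.grip(.02,squeeze=35); st("gripped")
r.move_linear(g+[0,0,.15],feed=.15); st("lift")
p=imaging.snapshot("wrist"); cv2.imwrite("pics/held.png",p["image"])
E
```

```text
g [ 3.44923875e-01  2.88650211e-01  1.90811297e+00 -4.44089210e-16
  9.44829470e-01 -2.41339447e+00]
pre [-0.37441693 -0.29090673  2.23333791  0.17701443  0.71346929 -1.91630945]
pl [-0.3593205  -0.09332347  2.2099871   0.21193572  0.53988256 -1.95100587]
hit False
gripped 9.66 S [-61.6 331.   15.8] F_S [0.34 0.35 0.4 ] gap 0.0249 gf 35.0
lift 10.81 S [  9.6 330.6 146.2] F_S [-1.94 -0.48 -3.91] gap 0.0245 gf 35.0
```

View pics/held.png

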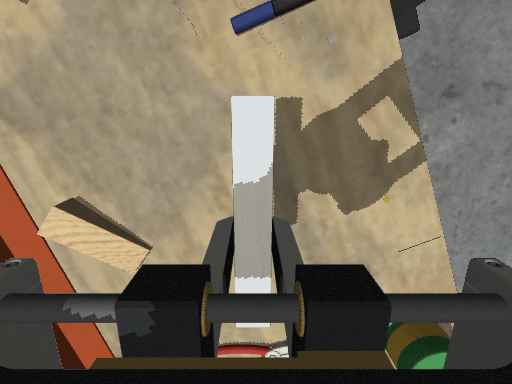

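Run:
```python
from h import *
r.move_to(W(.096,-.001,.12),QS); st("pre")
print("hit",r.move_linear(W(.096,-.001,.036),feed=.1,max_force=5)); r.dwell(.3); st("near")
p=imaging.snapshot("wrist"); cv2.imwrite("pics/near.png",p["image"])
```

```text
pre 12.16 S [ 96.   -0.4 119.9] F_S [-1.24  0.48 -3.89] gap 0.0243 gf 35.0
hit True
near 13.18 S [95.1 -0.8 44.6] F_S [ 3.41 -2.5   3.32] gap 0.0248 gf 34.8
```

View pics/near.png

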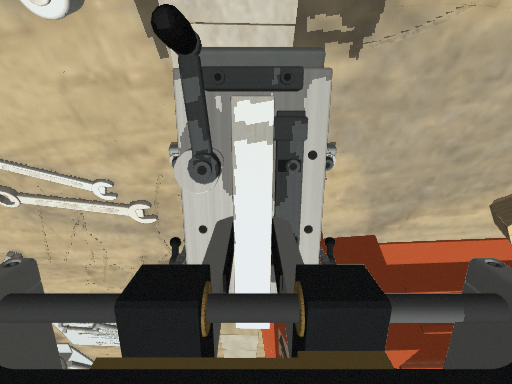

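Run:
```python
from h import *
p=imaging.snapshot("wrist"); pickle.dump(p,open("near.pkl","wb")); d=v[5]
for n,X in dict(stopR=(0,.033,.016),stopL=(0,-.033,.016),footR=(0,.033,0),piv=(.05,-.032,v[7]),lug17=(.017,.0125+d,.017),lug33=(.033,.0125+d,.017),edgeR=(.05,.056,0),edgeL=(.05,-.056,0)).items(): print(n,proj(p,W(*X)).round(1))
t=inS(readout.observe()["tool_pos"]);T=RS
for n,dx in(("barR top low",(-.088,.0125,-.003)),("barL top low",(-.088,-.0125,-.003)),("barR up",(0.,.0125,-.003)),("barRbot low",(-.088,.0125,-.028))): print(n,proj(p,W(*(t+np.array(dx)))).round(1))
a=p["image"][40:220,160:345]; cv2.imwrite("pics/c3.png",cv2.convertScaleAbs(cv2.resize(a,None,fx=3.2,fy=3.2,interpolation=cv2.INTER_CUBIC),alpha=1.2))
```

```text
stopR [302.7  89.1]
stopL [201.6  89. ]
footR [298.7  90.9]
piv [202.  169.9]
lug17 [272.4 116. ]
lug33 [272.  140.3]
edgeR [325.9 160.7]
edgeL [178.4 160.7]
barR top low [272.7  98.1]
barL top low [228.8  98.1]
barR up [269.9 239.1]
barRbot low [269.9  99.9]
```

View pics/c3.png

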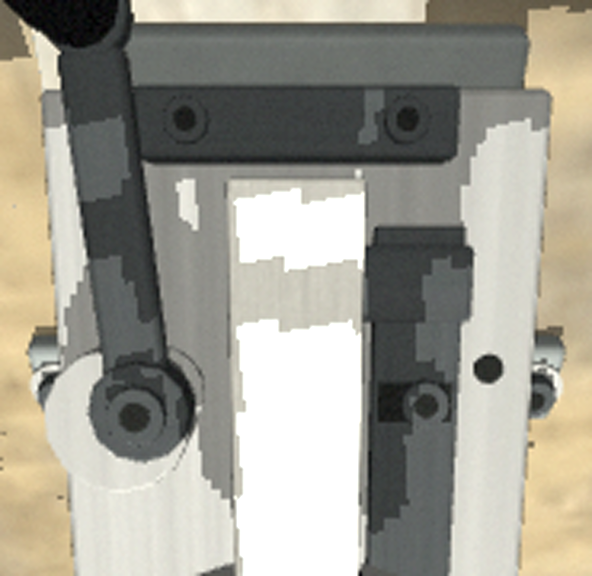

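Run:
```python
from h import *
s=st(); print("M_S",RS.inv().apply(s["ft_torque"]).round(3))
t=inS(s["tool_pos"])
r.move_linear(W(.096,-.0008,.060),feed=.08); r.dwell(.2); s2=st("free"); print("M_S",RS.inv().apply(s2["ft_torque"]).round(3))
dF=RS.inv().apply(np.array(s["wrist_force"])-s2["wrist_force"]);dM=RS.inv().apply(np.array(s["ft_torque"])-s2["ft_torque"]); print(dF.round(2),dM.round(3))
# line of action point at bar bottom height z=-28mm
for z in(-.003,-.015,-.028):
    A=np.array([[0,dF[2]],[-dF[2],0],[dF[1],-dF[0]]])  # M=r x F
    b=dM-np.array([-z*dF[1],z*dF[0],0]); print(z,np.linalg.lstsq(A,b,rcond=None)[0].round(4))
```

```text
13.28 S [94.8 -0.8 44.6] F_S [ 2.4  -1.58  4.14] gap 0.0249 gf 34.8
M_S [-0.366 -0.447 -0.024]
free 13.83 S [94.8 -0.6 59.4] F_S [-2.28  0.71 -3.68] gap 0.0248 gf 34.7
M_S [0.047 0.601 0.009]
[ 4.68 -2.29  7.82] [-0.412 -1.047 -0.033]
-0.003 [ 0.1315 -0.0533]
-0.015 [ 0.1243 -0.0498]
-0.028 [ 0.1165 -0.046 ]
```

Run:
```python
from h import *
r.move_linear(W(.097,-.0035,.060),feed=.06); r.dwell(.15); st()
print("hit",r.move_linear(W(.097,-.0035,.026),feed=.04,max_force=5)); r.dwell(.1); s=st("down"); print(RS.inv().apply(s["ft_torque"]).round(3))
```

```text
14.23 S [97.  -3.5 60. ] F_S [-1.89  0.3  -4.36] gap 0.0249 gf 34.7
hit True
down 15.05 S [95.7 -3.2 29.2] F_S [0.21 0.09 2.28] gap 0.0245 gf 35.0
[ 0.033 -0.157  0.016]
```

Run:
```python
from h import *
t=inS(readout.observe()["tool_pos"])
r.move_linear(W(t[0],t[1],t[2]+.0008),feed=.02); r.dwell(.1); st("up")
print("hit",r.move_linear(W(.080,t[1],t[2]+.0008),feed=.02,max_force=4)); r.dwell(.1); s=st("stop")
t=inS(s["tool_pos"])
print("hit",r.move_linear(W(t[0],t[1],t[2]-.004),feed=.01,max_force=3)); r.dwell(.1); st("down")
p=imaging.snapshot("wrist"); cv2.imwrite("pics/st.png",p["image"])
a=p["image"][40:220,160:345]; cv2.imwrite("pics/c4.png",cv2.convertScaleAbs(cv2.resize(a,None,fx=3.2,fy=3.2,interpolation=cv2.INTER_CUBIC),alpha=1.2))
```

```text
up 15.42 S [94.8 -3.1 29.7] F_S [-1.89 -0.11 -2.68] gap 0.0248 gf 35.0
hit True
stop 15.97 S [89.9 -3.3 29.9] F_S [ 4.55  0.56 -1.42] gap 0.0248 gf 35.0
hit True
down 16.27 S [89.9 -3.3 29.4] F_S [ 0.64 -0.12  0.25] gap 0.0247 gf 35.0
```

View pics/c4.png

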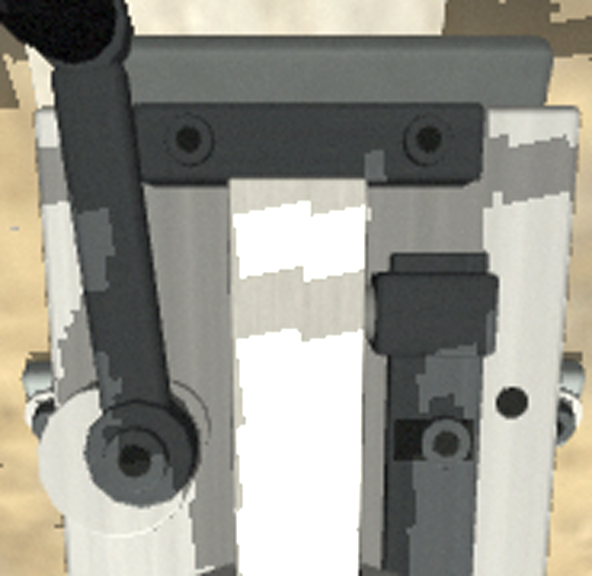

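Run:
```python
from h import *
r.grip(.024,squeeze=5); r.dwell(.1); r.grip(.033); r.dwell(.5); s=st("open"); t=inS(s["tool_pos"])
print(r.move_linear(W(t[0],t[1],.11),feed=.08,max_force=6)); r.dwell(.1); st()
p=imaging.snapshot("wrist"); pickle.dump(p,open("p5.pkl","wb"))
a=v[6]+np.pi+np.radians(5)
for z in(.069,.029): print("grip pred",proj(p,W(.05+.075*np.cos(a),-.032+.075*np.sin(a),z)).round(1))
print("stopR",proj(p,W(0,.033,.016)),"piv",proj(p,W(.05,-.032,v[7])),"barlow",proj(p,W(0,-.003+.0125,.025)),"barup",proj(p,W(.16,.0095,.025)))
for t in("grip_mid","cam_pivot","bar_mid"): print(t,[(np.round(a["xy"],1),round(a["score"],2)) for a in nets.spot_point(p,t)[:2]])
cv2.imwrite("pics/p5.png",cv2.resize(p["image"],(800,600),interpolation=cv2.INTER_CUBIC))
```

```text
open 17.52 S [90.4 -3.3 29.5] F_S [-0.26  0.59  0.51] gap 0.0327 gf 0.0
False
 18.77 S [ 89.9  -3.3 109.5] F_S [-0.23  0.33  0.03] gap 0.0326 gf 0.0
grip pred [198.9  60.4]
grip pred [208.   69.7]
stopR [291.59839928 101.97434322] piv [218.12745471 161.1597685 ] barlow [265.72556419 101.54542972] barup [263.90290133 267.09902375]
grip_mid [(array([204.3,  62.7]), 0.92)]
cam_pivot [(array([223.3, 158.3]), 0.97)]
bar_mid [(array([250.1, 185.3]), 0.7)]
```

View pics/p5.png

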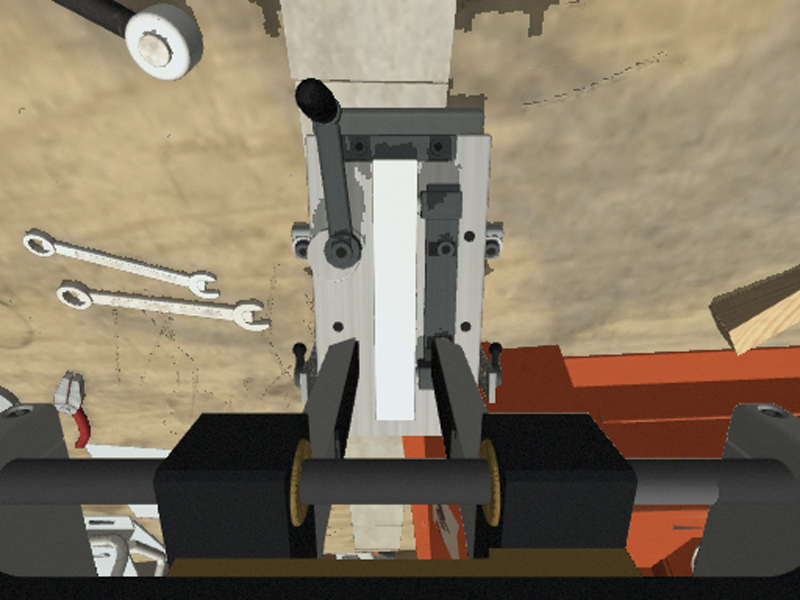

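```bash
cat > lev.py <<'E'
from h import *
def gp(th,z=.052,rad=.075,off=(0,0)):
    a=np.pi+np.radians(5)+th; return W(.05+rad*np.cos(a)+off[0],-.032+rad*np.sin(a)+off[1],z)
QG=(RS*R.from_euler("z",-110,degrees=True)*R.from_matrix(np.diag([-1,1,-1.]))).as_quat()
def tang(s,F0,th):
    a=np.pi+np.radians(5)+th; f=RS.inv().apply(np.array(s["wrist_force"])-F0)
    return -(f@[-np.sin(a),np.cos(a),0]), f@[np.cos(a),np.sin(a),0]
E
python3 - <<'E'
from lev import *
for th in(0,.8,1.5,2.1): print(th,r.inverse_kinematics(gp(th),QG))
r.grip(.045); r.move_to(gp(v[6],z=.125),QG); r.dwell(.15); F0=np.array(readout.observe()["wrist_force"]); st("pre")
print("hit",r.move_linear(gp(v[6]),feed=.06,max_force=5)); st("down")
r.grip(.012,squeeze=6); r.dwell(.15); s=st("grip"); print(RS.inv().apply(np.array(s["wrist_force"])-F0).round(2)); np.save("F0.npy",F0)
E
```

```text
0 [-0.55905109 -0.35989429  2.49560318  0.37814233  0.571419   -0.35025653]
0.8 [-0.66987634 -0.28439778  2.41289731  0.44252729  0.61555258 -0.49901372]
1.5 [-0.65067661 -0.19601537  2.29204176  0.4131522   0.63827678 -0.45052663]
2.1 [-0.57654923 -0.14086142  2.20134054  0.35112736  0.6470985  -0.32807527]Traceback (most recent call last):
  File "<stdin>", line 3, in <module>
plant.Unreachable: the arm cannot take that pose within its joint ranges
```

Run:
```python
from lev import *
for off in((0,-.07),(.01,-.07),(.02,-.08)):
  for z in(.052,.09,.11): q=r.inverse_kinematics(gp(v[6],z=z,off=off),QG); print(off,z,None if q is None else np.round(q,2))
for z in(.08,.09,.1): print(z,r.inverse_kinematics(gp(v[6],z=z),QG) is not None)
```

```text
(0, -0.07) 0.052 [-0.76 -0.32  2.47  0.5   0.63 -0.63]
(0, -0.07) 0.09 [-0.8  -0.48  2.5   0.45  0.76 -0.58]
(0, -0.07) 0.11 [-0.82 -0.56  2.51  0.43  0.83 -0.57]
(0.01, -0.07) 0.052 [-0.74 -0.3   2.44  0.49  0.63 -0.6 ]
(0.01, -0.07) 0.09 [-0.78 -0.45  2.47  0.44  0.75 -0.56]
(0.01, -0.07) 0.11 [-0.8  -0.53  2.49  0.42  0.82 -0.54]
(0.02, -0.08) 0.052 [-0.75 -0.27  2.41  0.49  0.64 -0.61]
(0.02, -0.08) 0.09 [-0.79 -0.42  2.44  0.44  0.75 -0.57]
(0.02, -0.08) 0.11 [-0.81 -0.5   2.45  0.42  0.82 -0.56]
0.08 True
0.09 True
0.1 True
```

Run:
```python
from lev import *
r.move_linear(W(.09,-.0033,.14),feed=.2); r.move_to(gp(v[6],z=.11,off=(.02,-.06)),QG); r.grip(.045)
r.move_linear(gp(v[6],z=.099),feed=.12); r.dwell(.15); F0=np.array(readout.observe()["wrist_force"]); st("pre")
print("hit",r.move_linear(gp(v[6]),feed=.06,max_force=5)); st("down")
r.grip(.012,squeeze=6); r.dwell(.15); s=st("grip"); print(RS.inv().apply(np.array(s["wrist_force"])-F0).round(2)); np.save("F0.npy",F0)
```

```text
pre 22.04 S [-24.4 -38.9  99.1] F_S [ 0.3  0.6 -0.4] gap 0.0448 gf 0.0
hit False
down 22.98 S [-24.6 -38.4  52.1] F_S [-0.97  0.72 -0.54] gap 0.0447 gf 0.0
grip 23.68 S [-24.  -38.6  52.2] F_S [ 2.94  0.53 -1.97] gap 0.0162 gf 6.0
[ 2.64 -0.07 -1.57]
```

```bash
cat > swing.py <<'E'
from lev import *
import sys
th,end,rad=float(sys.argv[1]),float(sys.argv[2]),float(sys.argv[3]); lim=float(sys.argv[4]); F0=np.load("F0.npy")
while th<end:
    th+=.1 if th<.75 else .04
    r.move_linear(gp(th,rad=rad),feed=.05); r.dwell(.06)
    s=readout.observe(); ft,fr=tang(s,F0,th); t=inS(s["tool_pos"])-[.05,-.032,0]; ang=(np.arctan2(t[1],t[0])-np.pi-np.radians(5))%(2*np.pi)
    print(round(s["clock"],2),"cmd",round(th,2),"act",round(ang,3),"rad",round(rad*1000,1),round(np.hypot(*t[:2])*1000,1),"ft %.1f fr %.1f"%(ft,fr),"gap",round(s["finger_gap"],4))
    rad=np.clip(rad+.00015*np.clip(fr,-6,6),.072,.078)
    if ft>lim: print("LIMIT"); break
E
python3 - <<'E'
from h import *
r.grip(.012,squeeze=20)
E
python3 swing.py 0 1.0 .0748 9
```

```text
24.27 cmd 0.1 act 0.103 rad 74.8 74.3 ft -1.2 fr -3.2 gap 0.0156
24.62 cmd 0.2 act 0.2 rad 74.3 74.3 ft -0.1 fr -3.2 gap 0.0159
24.98 cmd 0.3 act 0.296 rad 73.8 74.3 ft -0.3 fr -0.8 gap 0.016
25.34 cmd 0.4 act 0.395 rad 73.7 74.3 ft 0.5 fr 1.0 gap 0.0155
25.7 cmd 0.5 act 0.496 rad 73.9 74.3 ft 0.5 fr 0.7 gap 0.0158
26.06 cmd 0.6 act 0.597 rad 74.0 74.3 ft 0.2 fr -0.2 gap 0.0158
26.42 cmd 0.7 act 0.697 rad 73.9 74.3 ft -0.5 fr 1.1 gap 0.0158
26.77 cmd 0.8 act 0.799 rad 74.1 74.4 ft 0.9 fr 1.0 gap 0.0159
27.08 cmd 0.84 act 0.832 rad 74.2 74.5 ft 1.0 fr 1.0 gap 0.0162
27.39 cmd 0.88 act 0.872 rad 74.4 74.5 ft 1.7 fr -0.1 gap 0.0161
27.7 cmd 0.92 act 0.913 rad 74.4 74.5 ft 1.6 fr 0.3 gap 0.0157
28.01 cmd 0.96 act 0.953 rad 74.4 74.6 ft 1.6 fr -0.3 gap 0.0158
28.32 cmd 1.0 act 0.994 rad 74.4 74.5 ft 0.2 fr 1.3 gap 0.0156
```

```bash
python3 swing.py 1.0 2.2 .0745 10.5
```

```text
28.62 cmd 1.04 act 1.035 rad 74.5 74.6 ft 2.4 fr -0.1 gap 0.0158
28.93 cmd 1.08 act 1.076 rad 74.5 74.6 ft 1.4 fr 1.2 gap 0.0157
29.24 cmd 1.12 act 1.115 rad 74.7 74.6 ft 0.5 fr -0.3 gap 0.0159
29.55 cmd 1.16 act 1.157 rad 74.6 74.7 ft 2.2 fr -0.3 gap 0.0158
29.86 cmd 1.2 act 1.198 rad 74.6 74.7 ft 1.7 fr -0.1 gap 0.016
30.17 cmd 1.24 act 1.239 rad 74.6 74.7 ft 1.7 fr 0.5 gap 0.0161
30.48 cmd 1.28 act 1.277 rad 74.6 74.8 ft 1.0 fr 0.2 gap 0.0159
30.78 cmd 1.32 act 1.313 rad 74.7 74.9 ft 3.3 fr 0.1 gap 0.0163
31.09 cmd 1.36 act 1.344 rad 74.7 74.9 ft 4.4 fr 2.7 gap 0.0156
31.4 cmd 1.4 act 1.371 rad 75.1 75.1 ft 8.7 fr 2.5 gap 0.0163
31.71 cmd 1.44 act 1.399 rad 75.5 75.2 ft 12.0 fr 2.0 gap 0.0161
LIMIT
```

Run:
```python
from lev import *
s=readout.observe(); t=inS(s["tool_pos"])
r.move_linear(W(t[0],t[1],.052),feed=.02); r.dwell(.1); s=readout.observe(); print(tang(s,np.load("F0.npy"),1.4)); 
r.grip(.045); r.dwell(.1); st("open")
t=inS(readout.observe()["tool_pos"]); print("hit",r.move_linear(W(t[0],t[1],.115),feed=.1,max_force=5)); st()
r.move_to(W(.06,-.02,.17),QS); r.dwell(.1); p=imaging.snapshot("wrist"); st()
for n,X in dict(grip69=gp(1.399,z=.069),stopR=W(0,.033,.016),piv=W(.05,-.032,v[7]),lowR=W(0,.0145,.025),lowL=W(0,-.0105,.025),upR=W(.16,.0145,.025)).items(): print(n,proj(p,X).round(1))
cv2.imwrite("pics/fin.png",p["image"])
a=p["image"][40:290,130:390]; cv2.imwrite("pics/finc.png",cv2.convertScaleAbs(cv2.resize(a,None,fx=2.4,fy=2.4,interpolation=cv2.INTER_CUBIC),alpha=1.2))
```

```text
(np.float64(5.469266893537423), np.float64(1.579599479241095))
open 32.85 S [  43.7 -106.9   52. ] F_S [-0.41  0.5   0.98] gap 0.045 gf 0.0
hit False
 33.63 S [  43.3 -106.8  114.7] F_S [-0.56 -0.96  1.22] gap 0.0449 gf 0.0
 35.19 S [ 59.8 -20.1 169.7] F_S [-0.57  0.24 -0.39] gap 0.0449 gf 0.0
grip69 [163.5 179.9]
stopR [298.5 131. ]
piv [240.8 177.9]
lowR [283.  131.5]
lowL [260.2 131.6]
upR [279.1 261.2]
```

View pics/finc.png

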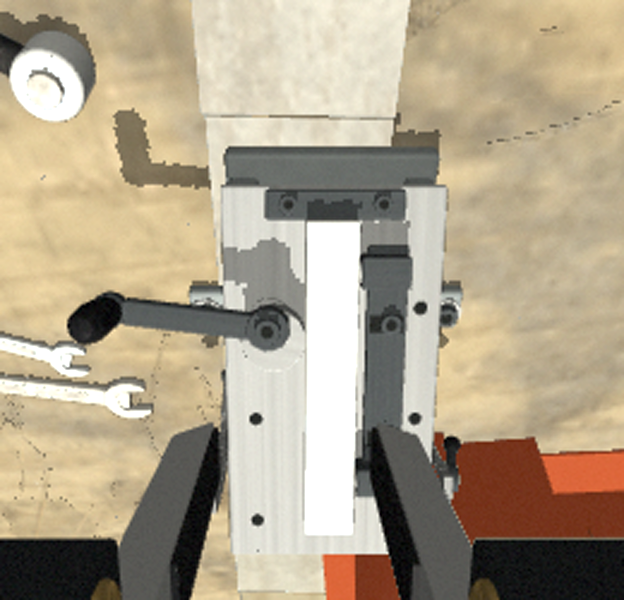

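```bash
python3 -c "
from h import *
print(workorder.hand_in())"
```

```text
the job is handed in; nothing more can be done
None
```

I handed the job in at about 35 s. The last camera picture shows the bar home on the stop and lying along the side rail. The cam lever is at about 1.4 rad, clamped with roughly 10 N above its friction at the grip, and the arm was clear. The hand-in returned no verdict, so the force on the rail itself isn't confirmed. On the first try at lowering it, the bar met something, probably the rail buttons, lightly (about 9 N); I lifted it and set it down again 3 mm to the right.

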